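# Switch on the microscope units in order

### The arm

A 6-joint arm with a two-finger parallel gripper is mounted at the origin on a cart in front of the work surface, level with it; the furniture and walls round the work are solid. World frame = base frame: x ahead of the robot, y to its left, z up, the work surface at z = 0. Lengths are in m, angles in degrees, forces in N, time in s.
With the tool pointing down it reaches from about 0.3 to 0.75 m from the base axis. Payload 8.5 kg.
Tool frame: the origin (TCP) lies at the very end of the fingers, on their centre line; the grasp point (between the pads) lies 19 mm behind it; z points along the fingers, y is the line along which they close (so a half turn about z gives the same grasp; the last joint's range is limited). The gripper opens to 85 mm and grips with 20 to 120 N. Pads are 22 mm wide; open, the fingers measure 114 mm over their backs; the gripper's body (76 mm by 85 mm) begins 54 mm behind the grasp point. The pads swing forward as they close: fully open they stand 13 mm farther back than shut.
Start: joints at [55.789, 21.807, 74.336, -0, 83.858, -12.336], TCP at [0.205, 0.51, 0.231] pointing down, gripper open.
Joint ranges: [-178.18, 178.18], [-50.72, 133.34], [12.68, 142.11], [-81.47, 261.47], [9.98, 163.14], [-165.26, 165.26]. Speed limits (degrees/s): [136.94, 136.94, 180, 180, 180, 180].

### API

Orientations are given as a 3x3 rotation matrix whose columns are the frame's x, y, z axes.
In Python, from rig import env, imaging gives the robot as it stands. The module is installed in compiled form; this text tells all that it offers.
- The arm moves only by the tool arm_command, never from a script. Its arguments are lists of equal length, an entry for each row: "turn": the turn, a rotation vector about the tool's x, y, z in units of 5 degrees (1.0 is 5 degrees), a list of three; "xyz": the shift along the tool's x, y, z in units of 50 mm (1.0 is 50 mm), a list of three; "claw": the finger opening in mm, from 0 to 85.4. A call has 1 to 12 rows; each row shifts and turns the commanded pose from where the row before left it, along the tool's axes as they then stand; what a row does not reach is not made up. A row lasts 1/10 s, in which the tool goes at most 50 mm and 8.59 degrees, less where a joint would pass 70% of its speed; a pose out of reach is approached as far as the arm can. A call is refused whole if a number of a shift passes 1 or a number of a turn 1, either way. A call with a gripper value outside its range is refused whole. The fingers move at their own pace and stop on an object; "squeeze" is the grip in N (left out, the last holds). Time passes only in rows, so rows that do not move let the fingers close. It gives the time, the measured TCP pose, the force, the opening and the grip force at its end, in the units of the state.
- env.observe(): the state, without advancing time (a new reading comes with each control period).
- imaging.get_image(name): name is "scene" or "top" or "wrist"; returns (picture, depth): 480x640x3 uint8, blue, green, red; 480x640 float32, m along the optical axis (not along the pixel's ray), 0 where there is no reading.
- imaging.camera_info(name): a dict with "camera_matrix" (3x3 intrinsics, pixels), "rvec" (rotation vector, rad) and "tvec" (3), from world to camera coordinates, as OpenCV has them. Camera axes: x right, y down, z forward; pixel columns grow to the right and rows downward; lengths in m; the calibration is good to about 2 mm. A picture is of the moment at which its call begins: read the wrist's pose just before it. camera_info takes no time and is no camera call; for the wrist camera it gives the pose at the moment of the call.
- env.close_job(): hands the job in; it is judged then, once.
The state is a dict: "time_s": time; "q": joint angles; "qvel": joint speeds; "joint_efforts": joint torques, N m; "position": TCP position; "tool_rot": TCP orientation; "ft_force": force on the tool from outside, world axes, zero at the start; "wrist_torque": the same for the moment, N m; "grip_width": finger opening in m; "gripper_force": force on a finger pad.
Only numpy, scipy, OpenCV 4.12 (cv2) and the standard library are available. Lean on these libraries where they do the work, as an engineer would, in place of code of your own. Each camera call takes 0.05 s, during which the arm holds its last target. There are 200 camera calls.

### The job

Start up the microscope's desk units by pressing their keys fully in, gently, with nothing but the fingers, in this order: first the large round key of the power unit, then the long bar key of the lamp unit, then the square key of the camera unit; each key stays in by itself. Leave the small round key of the stage drive alone, and leave every unit and everything else standing where it is: nothing is to be lifted, shoved or knocked. Finish clear of everything.

Things in the scene. Friction and masses are not known exactly. Their poses are not given: they have to be found in the camera images.
- power: Power unit: grey case 75 x 110 x 38 mm (x, y, z), the widest one, with a row of four small round sockets in the front, and a large round key (32 mm across) on top. Loose, about 0.5 to 1 kg, on rubber feet. Origin: centre of its underside; x to its back, y to its left seen from the robot at yaw 0, z up.
- power_top (a point): Centre of the top face of the power unit's key, 53 mm above the desk when out; it goes down with the key. The key stands 15 mm out of the case, through a 2 mm high metal bezel; pressed in and let go it stands 9 mm out.
- power_key (a joint): Travel of the power unit's key, m: 0 = out (off), 0.006 = fully in (on). It moves straight down against about 3 N over the whole travel and stays where it is left. The key's cap is cushioned on a spring of 3 N per mm with 5 mm of give (not counted here): it gives about 1 mm before the key moves, and about 4 mm more, up to 15 N, once the key is fully in; then the stop is hard.
- lamp: Lamp unit: grey case 80 x 80 x 58 mm, the tallest, with a round lens port sticking out 10 mm from the front, and a long bar key (16 x 46 mm, long side along the unit's y) on top. Loose, about 0.5 to 1 kg, on rubber feet. Origin: centre of its underside; x to its back, y to its left seen from the robot at yaw 0, z up.
- lamp_top (a point): Centre of the top face of the lamp unit's key, 73 mm above the desk when out; it goes down with the key. The key stands 15 mm out of the case, through a 2 mm high metal bezel; pressed in and let go it stands 9 mm out.
- lamp_key (a joint): Travel of the lamp unit's key, m: 0 = out (off), 0.006 = fully in (on). It moves straight down against about 3 N over the whole travel and stays where it is left. The key's cap is cushioned on a spring of 3 N per mm with 5 mm of give (not counted here): it gives about 1 mm before the key moves, and about 4 mm more, up to 15 N, once the key is fully in; then the stop is hard.
- camera: Camera unit: grey case 60 x 80 x 30 mm, the lowest, with two small round sockets in the front, and a square key (24 x 24 mm) on top. Loose, about 0.5 to 1 kg, on rubber feet. Origin: centre of its underside; x to its back, y to its left seen from the robot at yaw 0, z up.
- camera_top (a point): Centre of the top face of the camera unit's key, 45 mm above the desk when out; it goes down with the key. The key stands 15 mm out of the case, through a 2 mm high metal bezel; pressed in and let go it stands 9 mm out.
- camera_key (a joint): Travel of the camera unit's key, m: 0 = out (off), 0.006 = fully in (on). It moves straight down against about 3 N over the whole travel and stays where it is left. The key's cap is cushioned on a spring of 3 N per mm with 5 mm of give (not counted here): it gives about 1 mm before the key moves, and about 4 mm more, up to 15 N, once the key is fully in; then the stop is hard.
- stage: Stage drive unit, to be left off: grey case 70 x 90 x 44 mm with three small round sockets in the front, and a small round key (14 mm across) on top. Loose, about 0.5 to 1 kg, on rubber feet. Origin: centre of its underside; x to its back, y to its left seen from the robot at yaw 0, z up.
- stage_top (a point): Centre of the top face of the stage unit's key, 59 mm above the desk when out; it goes down with the key. The key stands 15 mm out of the case, through a 2 mm high metal bezel; pressed in and let go it stands 9 mm out.
- stage_key (a joint): Travel of the stage unit's key, m: 0 = out (off), 0.006 = fully in (on). It moves straight down against about 3 N over the whole travel and stays where it is left. The key's cap is cushioned on a spring of 3 N per mm with 5 mm of give (not counted here): it gives about 1 mm before the key moves, and about 4 mm more, up to 15 N, once the key is fully in; then the stop is hard.
- bottle: Bystander: small white bottle with a red cap, 24 mm across, 38 mm high, standing among the units. Origin: centre of its underside.
- eraser: Bystander: block eraser, 21 x 46 x 13 mm. Origin: centre of its underside.
- can: Bystander: screw-top can, light grey with a black cap, 36 mm across, 55 mm high, standing. Origin: centre of its underside.

How it is judged:
By the outcome, as a careful person would: the job done as asked, in the order asked, and still so for the second after the job is handed in, with the robot touching nothing.
It also fails if it takes over 45 s, if anything falls off the work surface, if the arm or the gripper's body presses on something with over 40 N, if the wrist force passes 120 N, or if a joint passes its speed limit or range.

## Working session

There is one attempt and no reset: what is moved stays moved. The work goes in short steps, Python scripts to look and compute and a tool call to move; the robot and the scene stay as the last step left them, time stands still between calls to the robot, and variables do not carry over. Pictures are saved under pics/ and viewed, at most 10 in all, crops included, and the job is handed in when it is done.

Besides the shell and the picture viewer there is one more tool, called after "Emit:" as a command line: name --argument value ..., lists and objects as JSON in quotes. arm_command: Moves the arm, as the interface text tells. Its arguments: {"type":"object","properties":{"turn":{"type":"array"},"xyz":{"type":"array"},"claw":{"type":"array"},"squeeze":{"type":"number"}},"required":["turn","xyz","claw"]}

```bash
mkdir -p pics
cat > h.py <<'E'
import numpy as np, cv2
from rig import env, imaging
def shot(n,f):
    ci=imaging.camera_info(n); im,d=imaging.get_image(n); cv2.imwrite(f'pics/{f}.png',im); np.savez(f'pics/{f}.npz',im=im,d=d,K=ci["camera_matrix"],r=ci["rvec"],t=ci["tvec"])
def load(f):
    z=np.load(f'pics/{f}.npz'); R=cv2.Rodrigues(z['r'])[0]; return z['im'],z['d'],z['K'],R,z['t'].ravel()
def cloud(f):
    im,d,K,R,t=load(f); v,u=np.mgrid[:480,:640]
    P=np.stack([(u-K[0,2])/K[0,0]*d,(v-K[1,2])/K[1,1]*d,d],-1); W=(P-t)@R; W[d==0]=np.nan; return im,W
def ray(f,u,v,z):
    im,d,K,R,t=load(f); c=-R.T@t; w=R.T@np.linalg.solve(K,[u,v,1]); return c+w*(z-c[2])/w[2]
E
python3 - <<'E'
from h import *
shot('top','t0'); shot('scene','s0')
s=env.observe(); print(s['time_s'],s['position'],s['tool_rot'],s['ft_force'])
for f in('t0','s0'):
    im,d,K,R,t=load(f); print(f,-R.T@t,K[0,0],(d>0).mean())
E
```

```text
0.1 [0.20479171 0.51016052 0.2307793 ] [[-9.27969770e-01  3.72654703e-01 -7.60536961e-04]
 [ 3.72655361e-01  9.27969169e-01 -1.09743848e-03]
 [ 2.96789241e-04 -1.30180791e-03 -9.99999109e-01]] [ 0.06348385 -0.00359922  0.15532177]
t0 [0.4634771  0.22028011 1.00827583] 560.2898336903738 0.996064453125
s0 [0.25153992 0.84059411 0.53542458] 544.4359030060323 0.9958626302083333
```

View pics/t0.png

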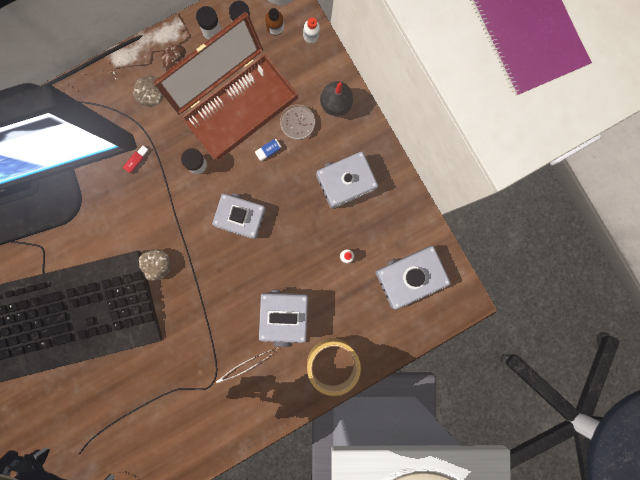

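View pics/s0.png

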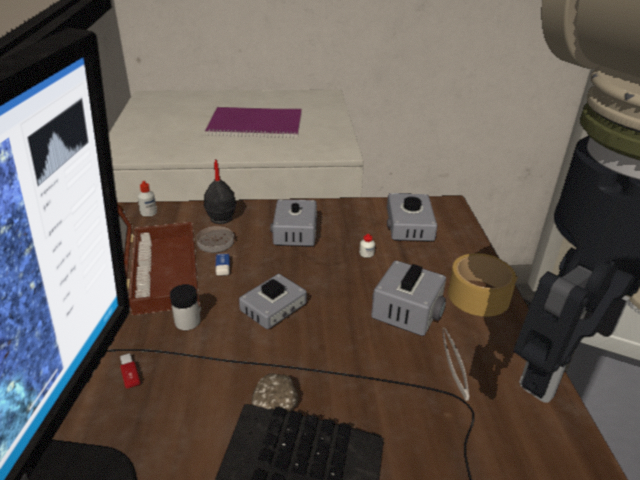

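The top view shows the power unit's key at about (415,278), the lamp's at (284,318), the camera's at (238,215) and the stage's at (347,178). The bottle is at (347,256). The scene view shows the same layout, with the gripper standing clear on the right.

```bash
cat > m.py <<'E'
from h import *
im,W=cloud('t0'); g=im.max(2)
for n,(u,v),h,hc in[('power',(415,278),.053,.038),('lamp',(284,318),.073,.058),('camera',(238,215),.045,.03),('stage',(347,178),.059,.044)]:
    m=np.zeros((480,640),np.uint8); m[v-18:v+19,u-20:u+21]=(g[v-18:v+19,u-20:u+21]<60)
    k,l,st,c=cv2.connectedComponentsWithStats(m); i=1+np.argmax(st[1:,4])
    mm=l==i; cs=cv2.findContours(mm.astype(np.uint8),0,2)[0][0]; 
    # top face: depth within 6mm of key height
    zz=W[...,2]; tm=mm&(abs(zz-h)<.006)
    p=np.array([ray('t0',x,y,h) for y,x in zip(*np.nonzero(tm))])
    r=cv2.minAreaRect((p[:,:2]*1000).astype(np.float32)) 
    # case top
    w=np.zeros_like(mm); w[v-45:v+46,u-50:u+51]=1
    cm=w&(abs(zz-hc)<.006)
    q=W[cm][:,:2]*1000; rc=cv2.minAreaRect(q.astype(np.float32))
    print(n,'blob',c[i].round(1),st[i,4],'top n',tm.sum(),'z',np.nanmedian(zz[tm]).round(4),'ctr',p.mean(0).round(4),'depthctr',np.nanmean(W[tm],0).round(4),'rect',np.round(r[0],1),np.round(r[1],1),round(r[2]),'case',np.round(rc[0]),np.round(rc[1]),round(rc[2]),np.nanmedian(zz[cm]).round(4))
E
python3 m.py
```

```text
power blob [423.5 278. ] 6 top n 6 z 0.0518 ctr [0.4549 0.0067 0.053 ] depthctr [0.4549 0.0065 0.052 ] rect [454.9   6.4] [2.8 6.2] 56 case [456.  20.] [ 75. 110.] 25 0.0373
lamp blob [296.  317.5] 6 top n 6 z 0.0721 ctr [0.3884 0.2242 0.073 ] depthctr [0.3883 0.2242 0.0719] rect [388.4 224.2] [8.2 0. ] 1 case [387. 246.] [80. 80.] 88 0.0572
camera blob [243.5 216.5] 13 top n 13 z 0.0419 ctr [0.5584 0.3162 0.045 ] depthctr [0.5586 0.3164 0.0427] rect [558.4 316.4] [ 1.6 19.6] 73 case [578. 357.] [155.  72.] 62 0.0295
stage blob [348.  180.4] 5 top n 4 z 0.0571 ctr [0.6211 0.1374 0.059 ] depthctr [0.6214 0.1372 0.0567] rect [620.6 137.4] [1.7 6.9] 1 case [627. 138.] [71. 91.] 24 0.0433
```

```bash
sed -i 's/(g\[v-18:v+19,u-20:u+21\]<60)/(abs(W[v-18:v+19,u-20:u+21,2]-h)<.006)/' m.py; python3 m.py; python3 -c "
from h import *
im,W=cloud('t0')
for n,u,v,h in [('bottle',347,256,.038),('tape',333,368,0),('can',194,160,.055)]: print(n,ray('t0',u,v,h),W[v,u])
print(np.nanmax(W[200:400,200:460,2]))
print(imaging.camera_info('wrist'))
"
```

```text
power blob [415.3 277.1] 273 top n 273 z 0.0523 ctr [0.4564 0.0208 0.053 ] depthctr [0.4564 0.0206 0.0521] rect [456.5  21.4] [31.  30.8] 90 case [456.  20.] [ 75. 110.] 25 0.0373
lamp blob [282.6 318.1] 276 top n 276 z 0.0724 ctr [0.3873 0.2464 0.073 ] depthctr [0.3873 0.2464 0.0723] rect [387.5 246.5] [16.4 44.7] 0 case [387. 246.] [80. 80.] 88 0.0572
camera blob [237.1 214.2] 198 top n 198 z 0.0443 ctr [0.5622 0.3271 0.045 ] depthctr [0.5622 0.3271 0.0444] rect [562.2 327.1] [24.4 23.6] 73 case [578. 357.] [155.  72.] 62 0.0295
stage blob [347.7 176.7] 54 top n 54 z 0.0584 ctr [0.6271 0.138  0.059 ] depthctr [0.6273 0.1379 0.0583] rect [627.1 137.9] [13.4 12.2] 45 case [627. 138.] [71. 91.] 24 0.0433
bottle [0.49197026 0.13687461 0.038     ] [0.49197961 0.13684723 0.03768146]
tape [0.29354383 0.15790787 0.        ] [ 0.29321051  0.15778553 -0.0019777 ]
can [0.65337722 0.40073652 0.055     ] [0.65367816 0.40102249 0.05348935]
0.07733223397468651
{'camera_matrix': array([[330.80459583,   0.        , 316.78989267],
       [  0.        , 330.80459583, 236.50915348],
       [  0.        ,   0.        ,   1.        ]]), 'rvec': array([-2.36911507, -1.60299522, -0.26038267]), 'tvec': array([-0.54900083, -0.04260428,  0.38045923])}
```

Emit:
arm_command --turn '[[0,0,0],[0,0,0],[0,0,0],[0,0,0],[0,0,0],[0,0,0],[0,0,0],[0,0,0],[0,0,0],[0,0,0],[0,0,0],[0,0,0]]' --xyz '[[-0.2,-0.17,0],[-0.416,-0.36,0],[-0.416,-0.36,0],[-0.416,-0.36,0],[-0.416,-0.36,0],[-0.416,-0.36,0],[-0.416,-0.36,0],[-0.416,-0.36,0],[-0.416,-0.36,0],[-0.416,-0.36,0],[-0.416,-0.36,0],[-0.416,-0.36,0]]' --claw '[0,0,0,0,0,0,0,0,0,0,0,0]' --squeeze 20

```text
time_s: 1.3
position: [0.3496, 0.228, 0.2312]
tool_rot: [[-0.928, 0.373, -0.0], [0.373, 0.928, -0.0], [-0.0, -0.0, -1.0]]
ft_force: [0.7, 0.5, -0.4]
grip_width: 0.0002
gripper_force: 0.0
```

Emit:
arm_command --turn '[[0,0,0],[0,0,0],[0,0,0],[0,0,0],[0,0,0],[0,0,0],[0,0,0],[0,0,0],[0,0,0],[0,0,0],[0,0,0]]' --xyz '[[-0.416,-0.36,0],[-0.416,-0.36,0],[-0.416,-0.36,0],[-0.416,-0.36,0],[-0.416,-0.36,0],[-0.416,-0.36,0],[-0.416,-0.36,0],[-0.416,-0.36,0],[-0.2,-0.17,0],[0,0,0],[0,0,0]]' --claw '[0,0,0,0,0,0,0,0,0,0,0]'

```text
time_s: 2.4
position: [0.4558, 0.023, 0.2312]
tool_rot: [[-0.928, 0.373, -0.001], [0.373, 0.928, 0.0], [0.001, 0.0, -1.0]]
ft_force: [-0.3, -0.1, -0.7]
grip_width: 0.0
gripper_force: 0.0
```

Emit:
arm_command --turn '[[0,0,0],[0,0,0],[0,0,0],[0,0,0],[0,0,0],[0,0,0],[0,0,0],[0,0,0]]' --xyz '[[-0.03,-0.03,0.3],[0,0,0.6],[0,0,0.7],[0,0,0.7],[0,0,0.6],[0,0,0.36],[0,0,0.1],[0,0,0]]' --claw '[0,0,0,0,0,0,0,0]'

```text
time_s: 3.2
position: [0.457, 0.0213, 0.0634]
tool_rot: [[-0.928, 0.372, -0.001], [0.372, 0.928, 0.0], [0.001, -0.0, -1.0]]
ft_force: [0.3, -0.6, 0.8]
grip_width: 0.0
gripper_force: 0.0
```

```bash
python3 -c "
from h import *
s=env.observe(); print(s['position'],s['ft_force'])
shot('scene','s1')"
```

```text
[0.45695095 0.02132443 0.0633975 ] [ 0.28497518 -0.63163295  0.81159501]
```

View pics/s1.png

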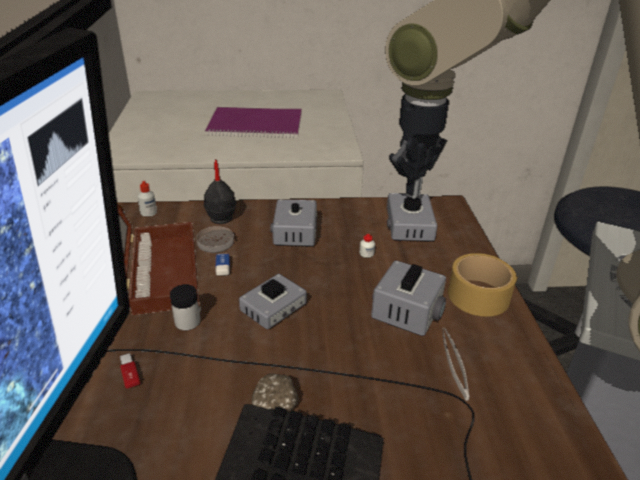

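The shut fingers stand just over the power key at about (412,205) and nothing has been disturbed. Next I press slowly: 10 mm down to the key, then about 9 mm more, checking the force partway.

Emit:
arm_command --turn '[[0,0,0],[0,0,0],[0,0,0],[0,0,0],[0,0,0],[0,0,0],[0,0,0],[0,0,0],[0,0,0]]' --xyz '[[0,0,0.06],[0,0,0.06],[0,0,0.04],[0,0,0.04],[0,0,0.04],[0,0,0.04],[0,0,0.04],[0,0,0],[0,0,0]]' --claw '[0,0,0,0,0,0,0,0,0]'

```text
time_s: 4.15
position: [0.4574, 0.0206, 0.0473]
tool_rot: [[-0.928, 0.373, 0.0], [0.373, 0.928, -0.0], [-0.0, 0.0, -1.0]]
ft_force: [-0.7, 0.5, 2.1]
grip_width: 0.0
gripper_force: 0.9
```

Emit:
arm_command --turn '[[0,0,0],[0,0,0],[0,0,0],[0,0,0],[0,0,0]]' --xyz '[[0,0,0.02],[0,0,0.02],[0,0,0.02],[0,0,0],[0,0,0]]' --claw '[0,0,0,0,0]'

```text
time_s: 4.65
position: [0.4574, 0.0205, 0.0446]
tool_rot: [[-0.928, 0.373, 0.0], [0.373, 0.928, -0.0], [-0.0, 0.0, -1.0]]
ft_force: [-0.9, 0.5, 7.2]
grip_width: -0.0001
gripper_force: 3.6
```

Emit:
arm_command --turn '[[0,0,0],[0,0,0],[0,0,0],[0,0,0],[0,0,0],[0,0,0],[0,0,0],[0,0,0],[0,0,0]]' --xyz '[[0,0,0.02],[0,0,0],[0,0,-0.1],[0,0,-0.2],[0,0,-0.4],[0,0,-0.5],[0,0,-0.5],[0,0,-0.2],[0,0,0]]' --claw '[0,0,0,0,0,0,0,0,0]'

```text
time_s: 5.55
position: [0.4577, 0.0205, 0.1392]
tool_rot: [[-0.928, 0.373, 0.002], [0.373, 0.928, -0.001], [-0.002, 0.0, -1.0]]
ft_force: [0.4, 0.5, 0.4]
grip_width: -0.0003
gripper_force: 0.0
```

```bash
python3 -c "
from h import *
s=env.observe(); print(s['position'],s['ft_force'])
R=np.array(s['tool_rot']); print((R.T@(np.array([.3873,.2464,.12])-s['position'])/.05).round(3))"
```

```text
[0.45766926 0.02052864 0.13924775] [0.38115077 0.46699074 0.39217234]
[2.99  3.668 0.379]
```

Emit:
arm_command --turn '[[0,0,0],[0,0,0],[0,0,0],[0,0,0],[0,0,0],[0,0,0],[0,0,0],[0,0,0],[0,0,0],[0,0,0],[0,0,0],[0,0,0]]' --xyz '[[0.19,0.27,0],[0.35,0.425,0],[0.35,0.425,0],[0.35,0.425,0],[0.35,0.425,0],[0.35,0.425,0],[0.35,0.425,0],[0.35,0.425,0],[0.25,0.325,0.1],[0.1,0.1,0.2],[0,0,0.1],[0,0,0]]' --claw '[0,0,0,0,0,0,0,0,0,0,0,0]'

```text
time_s: 6.75
position: [0.3865, 0.2457, 0.117]
tool_rot: [[-0.928, 0.373, -0.003], [0.373, 0.928, -0.001], [0.002, -0.002, -1.0]]
ft_force: [-0.3, 0.3, 0.9]
grip_width: 0.0001
gripper_force: 0.0
```

```bash
python3 -c "
from h import *
s=env.observe(); print(s['position'],s['ft_force'])
R=np.array(s['tool_rot']); print((R.T@(np.array([.3873,.2464,.083])-s['position'])/.05).round(3))
shot('top','t1')
_,W=cloud('t1'); print('power key z',np.nanmedian(W[272:282,410:420,2]))
_,W=cloud('t0'); print('before',np.nanmedian(W[272:282,410:420,2]))"
```

```text
[0.38652224 0.24574885 0.11697921] [-0.25284895  0.31743041  0.9377144 ]
[-0.011  0.019  0.68 ]
power key z 0.04625999325523528
before 0.05263245781370665
```

Emit:
arm_command --turn '[[0,0,0],[0,0,0],[0,0,0],[0,0,0],[0,0,0],[0,0,0],[0,0,0],[0,0,0],[0,0,0],[0,0,0],[0,0,0]]' --xyz '[[0,0.02,0.2],[0,0,0.3],[0,0,0.2],[0,0,0.08],[0,0,0.05],[0,0,0.04],[0,0,0.04],[0,0,0.04],[0,0,0.04],[0,0,0],[0,0,0]]' --claw '[0,0,0,0,0,0,0,0,0,0,0]'

```text
time_s: 7.9
position: [0.3875, 0.2476, 0.069]
tool_rot: [[-0.928, 0.373, 0.001], [0.373, 0.928, 0.0], [-0.0, 0.0, -1.0]]
ft_force: [0.6, 0.6, 2.9]
grip_width: -0.0001
gripper_force: 1.0
```

Emit:
arm_command --turn '[[0,0,0],[0,0,0],[0,0,0],[0,0,0]]' --xyz '[[0,0,0.02],[0,0,0.02],[0,0,0],[0,0,0]]' --claw '[0,0,0,0]'

```text
time_s: 8.3
position: [0.3875, 0.2476, 0.0669]
tool_rot: [[-0.928, 0.373, 0.0], [0.373, 0.928, 0.0], [-0.0, 0.0, -1.0]]
ft_force: [1.9, 0.3, 2.4]
grip_width: -0.0003
gripper_force: 1.2
```

Emit:
arm_command --turn '[[0,0,0],[0,0,0],[0,0,0],[0,0,0],[0,0,0]]' --xyz '[[0,0,0.02],[0,0,0.02],[0,0,0.02],[0,0,0],[0,0,0]]' --claw '[0,0,0,0,0]'

```text
time_s: 8.8
position: [0.3875, 0.2476, 0.0642]
tool_rot: [[-0.928, 0.373, 0.001], [0.373, 0.928, 0.0], [-0.001, 0.0, -1.0]]
ft_force: [-0.2, -0.0, 7.2]
grip_width: -0.0001
gripper_force: 4.1
```

Emit:
arm_command --turn '[[0,0,0],[0,0,0],[0,0,0],[0,0,0],[0,0,0],[0,0,0],[0,0,0],[0,0,0]]' --xyz '[[0,0,0.02],[0,0,0],[0,0,-0.1],[0,0,-0.2],[0,0,-0.3],[0,0,-0.3],[0,0,-0.1],[0,0,0]]' --claw '[0,0,0,0,0,0,0,0]'

```text
time_s: 9.6
position: [0.3872, 0.2475, 0.1132]
tool_rot: [[-0.928, 0.373, 0.001], [0.373, 0.928, 0.0], [-0.0, 0.0, -1.0]]
ft_force: [-0.1, -0.2, -0.1]
grip_width: 0.0001
gripper_force: 0.0
```

Emit:
arm_command --turn '[[0,0,0],[0,0,0],[0,0,0],[0,0,0],[0,0,0],[0,0,0],[0,0,0],[0,0,0],[0,0,0],[0,0,0]]' --xyz '[[-0.2,0.2,0],[-0.35,0.38,0],[-0.35,0.38,0],[-0.35,0.38,0],[-0.35,0.38,0],[-0.35,0.38,0],[-0.35,0.38,0],[-0.25,0.2,0],[-0.1,0.1,0],[0,0,0]]' --claw '[0,0,0,0,0,0,0,0,0,0]'

```text
time_s: 10.6
position: [0.5619, 0.3271, 0.1116]
tool_rot: [[-0.928, 0.373, -0.002], [0.373, 0.928, -0.001], [0.001, -0.001, -1.0]]
ft_force: [-0.7, -0.2, 0.6]
grip_width: 0.0001
gripper_force: 0.0
```

```bash
python3 -c "
from h import *
s=env.observe(); print(s['position'],s['ft_force'])
R=np.array(s['tool_rot']); print((R.T@(np.array([.5622,.3271,.055])-s['position'])/.05).round(3))
shot('top','t1')
for f in('t0','t1'):
  _,W=cloud(f); print(np.nanmedian(W[316:321,276:290,2]))"
```

```text
[0.56194797 0.32706891 0.1116439 ] [-0.6802466  -0.21778987  0.56070515]
[-0.006  0.004  1.133]
0.07276805964591204
0.47686775735226306
```

```bash
python3 -c "
from h import *
shot('scene','s2')
for f in('s0','s2'):
  _,W=cloud(f); Q=W.reshape(-1,3); m=(np.hypot(Q[:,0]-.3873,Q[:,1]-.2464)<.014); z=Q[m,2]; print(m.sum(),np.nanpercentile(z[z<.1],[50,90]))"
```

```text
191 [0.07124273 0.07266107]
189 [0.06523046 0.06676002]
```

The lamp key is confirmed in, about 6 mm lower than before. Next is the camera key.

Emit:
arm_command --turn '[[0,0,0],[0,0,0],[0,0,0],[0,0,0],[0,0,0],[0,0,0],[0,0,0],[0,0,0],[0,0,0],[0,0,0],[0,0,0]]' --xyz '[[0,0,0.2],[0,0,0.4],[0,0,0.3],[0,0,0.2],[0,0,0.1],[0,0,0.06],[0,0,0.04],[0,0,0.04],[0,0,0.04],[0,0,0],[0,0,0]]' --claw '[0,0,0,0,0,0,0,0,0,0,0]'

```text
time_s: 11.8
position: [0.5623, 0.3272, 0.0442]
tool_rot: [[-0.928, 0.373, 0.001], [0.373, 0.928, 0.0], [-0.001, 0.001, -1.0]]
ft_force: [0.6, -0.2, 1.2]
grip_width: -0.0001
gripper_force: 0.9
```

Emit:
arm_command --turn '[[0,0,0],[0,0,0],[0,0,0],[0,0,0],[0,0,0],[0,0,0],[0,0,0]]' --xyz '[[0,0,0.04],[0,0,0.04],[0,0,0.04],[0,0,0.02],[0,0,0.02],[0,0,0],[0,0,0]]' --claw '[0,0,0,0,0,0,0]'

```text
time_s: 12.5
position: [0.5623, 0.3272, 0.0365]
tool_rot: [[-0.928, 0.373, 0.001], [0.373, 0.928, 0.0], [-0.001, 0.001, -1.0]]
ft_force: [-0.7, -0.6, 7.2]
grip_width: 0.0001
gripper_force: 3.7
```

Emit:
arm_command --turn '[[0,0,0],[0,0,0],[0,0,0],[0,0,0],[0,0,0],[0,0,0],[0,0,0],[0,0,0],[0,0,0],[0,0,0]]' --xyz '[[0,0,0.02],[0,0,0],[0,0,-0.1],[0,0,-0.3],[0,0,-0.6],[0,0,-0.7],[0,0,-0.7],[0,0,-0.6],[0,0,-0.3],[0,0,0]]' --claw '[0,0,0,0,0,0,0,0,0,0]'

```text
time_s: 13.5
position: [0.5625, 0.3273, 0.2017]
tool_rot: [[-0.928, 0.373, 0.003], [0.373, 0.928, 0.001], [-0.003, 0.002, -1.0]]
ft_force: [0.7, 0.3, 0.1]
grip_width: -0.0003
gripper_force: 0.0
```

```bash
python3 -c "
from h import *
shot('scene','s3')
for n,x,y in(('power',.4564,.0208),('lamp',.3873,.2464),('camera',.5622,.3271),('stage',.6271,.138)):
 for f in('s0','s3'):
  _,W=cloud(f); Q=W.reshape(-1,3); m=(np.hypot(Q[:,0]-x,Q[:,1]-y)<.010); z=Q[m,2]; print(n,m.sum(),np.nanpercentile(z[z<.1],[50,90]).round(4))
print(env.observe()['position'],env.observe()['time_s'])"
```

```text
power 52 [0.0513 0.0524]
power 53 [0.0457 0.0466]
lamp 104 [0.0715 0.0729]
lamp 96 [0.0657 0.0666]
camera 95 [0.044  0.0451]
camera 183 [0.038  0.0388]
stage 97 [0.0513 0.058 ]
stage 96 [0.0514 0.0578]
[0.56199593 0.3271077  0.19976433] 13.55
```

View pics/s3.png

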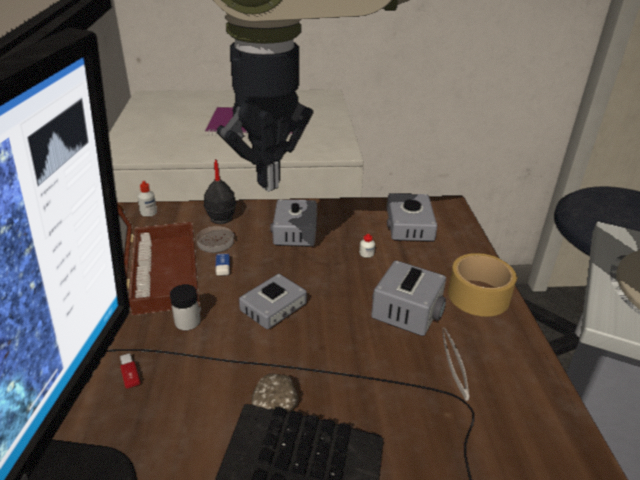

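The power, lamp and camera keys are in. The stage key at about (296,207) is still out, every unit stands where it did, and the gripper is high and clear at about (268,180).

```bash
python3 -c "
from rig import env
print(env.close_job())"
```

```text
the job is handed in; nothing more can be done
None
```

The power, lamp and camera keys were pressed fully in, in that order; the stage key is still out, nothing was seen to move, and the job was handed in with the arm clear at about 13.6 s.

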